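# Pack the two-tier desk organiser

## Robot

A 6-joint arm with a two-finger parallel gripper is mounted at the origin on a cart in front of the work surface, level with it; the furniture and walls round the work are solid. World frame = base frame: x ahead of the robot, y to its left, z up, the work surface at z = 0. Lengths are in mm, angles in rad, forces in N, time in s.
With the tool pointing down it reaches from about 300 to 875 mm from the base axis. Payload 6.4 kg.
Tool frame: the origin (TCP) lies midway between the tips of the shut fingers; the grasp point (between the pads) lies robot.grip_point_offset behind it (robot.grip_point_offset is the distance from the TCP to the grasp point, in mm); z points along the fingers, y is the line along which they close (so a half turn about z gives the same grasp; the last joint's range is limited). The gripper opens to 85 mm and grips with 20 to 120 N. Pads are 22 mm wide; open, the fingers measure 114 mm over their backs; the gripper's body (76 mm by 85 mm) begins 54 mm behind the grasp point. The pads swing forward as they close: fully open they stand 13 mm farther back than shut.
Start: joints at [-1.507, 0.181, 1.607, -0, 1.354, -0.206], TCP at [153.275, -554.209, 231.288] pointing down, gripper open.
Joint ranges: [-2.99, 2.99], [-0.89, 2.07], [0.3, 2.58], [-1.14, 4.28], [0, 2.63], [-3.12, 3.12]. Speed limits (rad/s): [2.57, 2.57, 3.01, 3.14, 3.14, 3.14].

## Interface

Orientations are given as a unit quaternion [w, x, y, z].
In Python, from plant import robot, planner, sensors, camera, calibration gives the robot as it stands. The module is installed in compiled form; this text tells all that it offers. Calls block until the motion is done:
- robot.move_to(position, orientation): joint-space move of the TCP to a pose.
- robot.servo_line(position, orientation=None, velocity=150, guard=None): straight line of the TCP; orientation=None keeps the orientation; velocity is the mean speed in mm/s. With guard (N) it stops when the force on the tool has changed by that much, and returns True; else False.
- robot.move_joints(angles): joint-space move.
- robot.open_gripper() and robot.gripper_close(): open the fingers fully, or close them until they stop; the grip force is fixed at half the most.
- robot.sleep(seconds).
- planner.ik(position, orientation): joint angles nearest the present ones, or None.
- sensors.state(): the state.
- camera(name): name is "scene" or "top" or "wrist"; returns the picture (480x640x3 uint8, red, green, blue); there is no depth.
- calibration(name): a dict with "fov_y" (degrees; the focal length in pixels is half the picture's height over the tangent of half this angle, whatever the lens; pixels are square), "cx", "cy" (the principal point, pixels), "pose" (4x4, takes a point from camera to world coordinates); the wrist camera has in their place "T_tool_cam" (4x4, takes a point from camera to tool coordinates, whose origin is the TCP and whose axes are the flange's). Camera axes: x right, y down, z forward; pixel columns grow to the right and rows downward; lengths in mm; the calibration is good to about 2 mm. A picture is of the moment at which its call begins: read the wrist's pose just before it. calibration takes no time and is no camera call.
A pose or a line that the arm cannot do raises robot.IKError and nothing moves.
- robot.hand_in(): hands the job in; it is judged then, once.
The state is a dict: "time": time; "joints": joint angles; "qd": joint speeds; "tau": joint torques, N m; "eef_pos": TCP position; "orientation": TCP orientation; "force": force on the tool from outside, world axes, zero at the start; "wrist_torque": the same for the moment, N m; "grip_width": finger opening in mm; "grasp_force": force on a finger pad.
Only numpy, scipy, OpenCV 4.12 (cv2) and the standard library are available. Lean on these libraries where they do the work, as an engineer would, in place of code of your own. Each camera call takes 0.05 s, during which the arm holds its last target. There are 200 camera calls.

## Task

Put the wooden desk organiser back together. On the floor of the lower box lay the fat marker in the left half and set the stapler, on its base, in the right half, both running front to back; fit the upper tray onto the box so that it sits fully home; then stand the correction-fluid bottle in the tray to the left of its handle and the rubber stamp, on its foot, to the right (left and right as the robot sees them).

Things in the scene. Friction and masses are not known exactly. Their poses are not given: they have to be found in the camera images.
- lower_box: Open-topped pale wooden box, the organiser's lower part, fixed: 171 (x) x 156 (y) x 51 mm high, walls 3 mm, floor 4 mm, inside 165 x 150 x 47 mm deep. A small steel card holder marks its front wall (-x, towards the robot). Origin: centre of the underside; x front to back, y left, z up.
- upper_tray: Loose pale wooden tray 171 (x) x 156 (y) x 46 mm, 0.3 kg; origin centre of underside. Skirt z 0-7 mm drops inside the box walls (4 mm play a side), plate then rests on the rim: origin 44 mm above the box's. Floor z 11, rim to z 23. Carry handle along x at y=0: bar 94 long, 12 thick, z 32-46 mm, 6 mm divider below it to z 23. Wells 165 x 72 mm centred at y = +39 and -39. Either way round fits.
- stapler: Desk stapler with a red arm on a dark base, 145 (x, its length) x 36 (y) x 41 mm high, 0.21 kg, standing on its base. Origin: centre of the underside. The base is 36 mm wide and 9 mm high; above it the arm is 20 mm wide from z = 24 to 41 mm, and can be gripped across y at its middle. The arm does not move.
- marker: Fat marker pen lying on its side, red cap and white barrel, 128 mm long (along its y), 19 mm thick and high, 18 g. Origin: centre of the underside. It does not roll. The thin black pen near by is not it.
- fluid: Small bottle of correction fluid standing upright, white with a blue label, 31 mm round up to z = 44 mm, then a 22 mm cap, 74 mm high, 40 g. Origin: centre of the underside, z along the bottle.
- stamp: Wooden hand stamp standing on its foot, 72 mm high, 50 g. The foot is 35 (x) x 61 (y) mm, 20 mm high; the round handle above is 22 to 24 mm thick, from z = 20 to 72 mm, on the middle of the foot. Origin: centre of the underside.

How it is judged:
By the outcome, as a careful person would: the job done as asked, in the order asked, and still so for the second after the job is handed in, with the robot touching nothing.
It also fails if it takes over 112 s, if anything falls off the work surface, if the arm or the gripper's body presses on something with over 40 N, if the wrist force passes 120 N, or if a joint passes its speed limit or range.

## Working session

There is one attempt and no reset: what is moved stays moved. The work goes in short steps, each a Python script; the robot and the scene stay as the last script left them, time stands still between calls to the robot, and variables do not carry over. Pictures are saved under pics/ and viewed, at most 14 in all, crops included, and the job is handed in when it is done.

```bash
mkdir -p pics
python3 - <<'E'
from plant import robot, planner, sensors, camera, calibration
import cv2
for n in("scene","top"):
    cv2.imwrite(f"pics/{n}0.png",camera(n)[:,:,::-1])
    c=calibration(n);print(n,c)
print(calibration("wrist"),robot.grip_point_offset,sensors.state())
E
```

```text
scene {'fov_y': 46.34960328873273, 'cx': 331.2491989525861, 'cy': 234.21443204891634, 'pose': array([[-7.53303817e-01, -2.70374065e-01,  5.99525833e-01,
        -2.45519337e+02],
       [-6.57527402e-01,  2.90460508e-01, -6.95190916e-01,
         9.42379880e+02],
       [ 1.38230157e-02, -9.17894633e-01, -3.96583366e-01,
         5.42584303e+02],
       [ 0.00000000e+00,  0.00000000e+00,  0.00000000e+00,
         1.00000000e+00]])}
top {'fov_y': 49.78146813379409, 'cx': 315.41709019004924, 'cy': 236.0507619046051, 'pose': array([[-2.70190093e-02, -9.97573567e-01,  6.41634820e-02,
         4.31998829e+02],
       [-9.99633467e-01,  2.70727012e-02, -3.26491148e-05,
         8.64740556e+01],
       [-1.70450888e-03, -6.41408461e-02, -9.97939400e-01,
         1.09841025e+03],
       [ 0.00000000e+00,  0.00000000e+00,  0.00000000e+00,
         1.00000000e+00]])}
{'fov_y': 64.40808205240889, 'cx': 317.7181971438661, 'cy': 241.90109025402498, 'T_tool_cam': array([[ 5.77961695e-04, -9.49209344e-01, -3.14644700e-01,
         8.10350361e+01],
       [ 9.99999692e-01,  7.15422663e-04, -3.213922
[... 222 characters left out ...]
03 {'time': 0.1, 'joints': array([-1.50732347e+00,  1.81487884e-01,  1.60788765e+00, -1.12341565e-05,
        1.35381783e+00, -2.06295174e-01]), 'qd': array([-0.00316973, -0.00138291, -0.00091331,  0.00084154,  0.00067604,
        0.00045407]), 'tau': array([ 2.85954193e-04, -4.45876122e+01, -3.52238131e+01, -1.70791959e-04,
        4.16766823e-03,  7.26796287e-06]), 'eef_pos': array([ 153.22610693, -553.69567383,  230.47220342]), 'orientation': array([-7.98710254e-04,  9.90916455e-01,  1.34476538e-01,  5.16355632e-05]), 'force': array([-0.4266017 , -0.65518288, -0.36636028]), 'wrist_torque': array([-0.01514279,  0.00448863, -0.01423663]), 'grasp_force': 0.0, 'grip_width': 85.50618084763987}
```

View pics/top0.png

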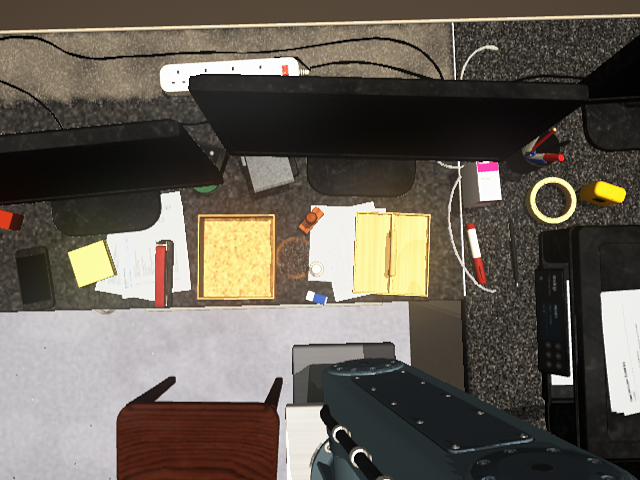

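View pics/scene0.png

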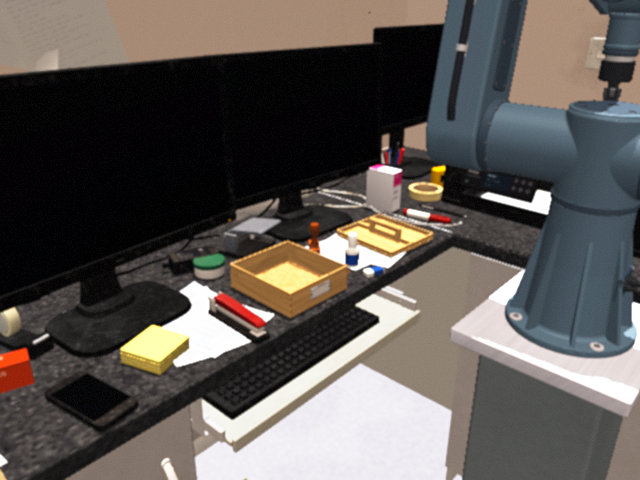

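The top view shows the stapler around (163,273), box (236,256), stamp (311,220), bottle (317,268), tray (392,255) and marker (475,254). The monitors stand behind them. I'll zoom in next.

```bash
cat > h.py <<'E'
from plant import robot, planner, sensors, camera, calibration
import numpy as np, cv2
def pix2w(name,uv,z,T=None):
    c=calibration(name); P=c["pose"] if T is None else T
    f=240/np.tan(np.radians(c["fov_y"]/2))
    d=P[:3,:3]@np.array([(uv[0]-c["cx"])/f,(uv[1]-c["cy"])/f,1])
    return P[:3,3]+d*(z-P[2,3])/d[2]
E
python3 - <<'E'
from h import *
im=cv2.imread("pics/top0.png")
cv2.imwrite("pics/tc.png",cv2.resize(im[195:315,140:300],(800,600),interpolation=cv2.INTER_CUBIC))
cv2.imwrite("pics/td.png",cv2.resize(im[195:315,290:500],(800,457),interpolation=cv2.INTER_CUBIC))
for n,uv,z in [("box tl",(198,215),51),("tr",(274,215),51),("bl",(198,299),51),("br",(274,299),51),("monBL",(190,80),450),("monfrontR",(587,95),450),("monfoot",(315,155),100),("cardbox",(490,180),80),("edge",(200,310),0)]: print(n,pix2w("top",uv,z).round())
E
```

```text
box tl [549. 324.  51.]
tr [545. 170.  51.]
bl [379. 326.  51.]
br [375. 173.  51.]
monBL [678. 242. 450.]
monfrontR [ 645. -265.  450.]
monfoot [655.  83. 100.]
cardbox [ 600. -263.   80.]
edge [353. 334.   0.]
```

View pics/tc.png

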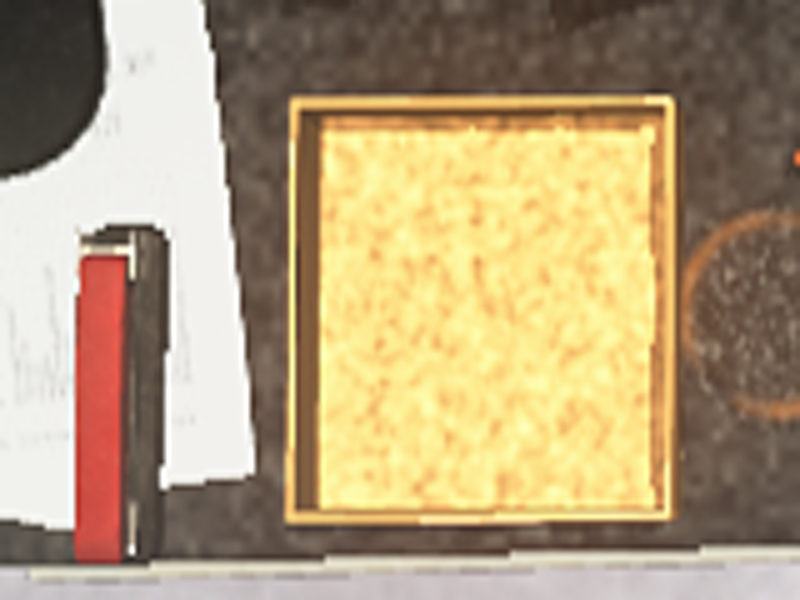

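View pics/td.png

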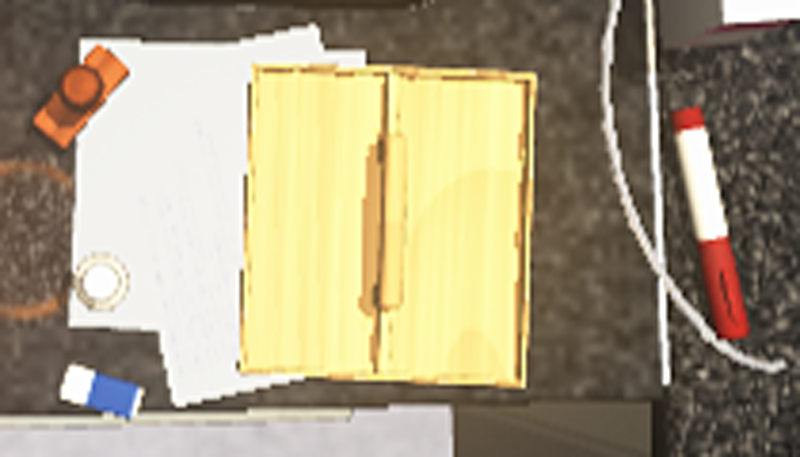

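The crops give corner pixels for everything. The box is at crop (291,97)–(674,521). The stapler arm runs (103,255)–(99,562). The tray is at (253,66)–(525,387) with its handle around (395,222). The marker runs (687,110)–(735,337), the bottle cap is at (102,282) and the stamp handle top at (82,85).

Run:
```python
from h import *
A=lambda p,z: pix2w("top",(140+p[0]/5,195+p[1]/5),z)[:2]
B=lambda p,z: pix2w("top",(290+p[0]*210/800,195+p[1]*210/800),z)[:2]
def ang(a,b): d=a-b; return round(float(np.degrees(np.arctan2(d[1],d[0]))),1)
def quad(n,f,ps,z):
    q=[f(p,z) for p in ps]; print(n,np.mean(q,0).round(1),[x.round() for x in q],ang(q[0],q[3]),ang(q[1],q[2]),ang(q[0],q[1])-90)
quad("box",A,[(291,97),(676,97),(674,521),(286,523)],51)
quad("tray",B,[(253,66),(536,74),(525,387),(240,374)],23)
a,b=B((396,135),46),B((393,310),46);print("handle",a,b,(a+b)/2,ang(a,b))
a,b=A((103,255),41),A((99,562),41);print("stapler arm",a,b,(a+b)/2,ang(a,b)); print("base back",A((150,228),9))
a,b=B((687,110),10),B((735,337),10);print("marker",a,b,(a+b)/2,ang(a,b))
print("bottle",B((102,282),74))
quad("stampfoot",B,[(103,45),(130,72),(67,148),(33,124)],20);print("stamp top",B((82,85),72))
print("eraser",B((100,390),10))
for nm,a,p in [("start",0,(460,80,250)),("mk",3.3,(480,-245,250)),("box",3.14,(460,248,250)),("st",3.14,(430,390,250))]:
    print(nm,planner.ik(p,[0,np.cos(a/2),np.sin(a/2),0]))
```

```text
box [461.9 247.6] [array([550., 324.]), array([546., 167.]), array([374., 172.]), array([378., 328.])] -1.4 -1.5 -1.5999999999999943
tray [459.6 -71.6] [array([548.,  -1.]), array([ 540., -155.]), array([ 369., -142.]), array([381.,  12.])] -4.2 -4.4 -3.200000000000003
handle [506.78782445 -73.99538293] [413.46555234 -68.96577198] [460.1266884  -71.48057746] -3.1
stapler arm [488.18266467 403.78690688] [363.36848784 406.3884224 ] [425.77557625 405.08766464] -1.2
base back [500.75201341 393.46068242]
marker [ 518.85114462 -241.12238185] [ 392.95955373 -261.70698147] [ 455.90534918 -251.41468166] 9.3
bottle [432.50865456  85.522197  ]
stampfoot [534.1  93. ] [array([563.,  81.]), array([547.,  67.]), array([506., 103.]), array([520., 121.])] -42.9 -41.1 -46.7
stamp top [535.61405085  93.18380615]
eraser [373.38706998  88.17056801]
start [-8.28654774e-02 -8.52267045e-02  1.84598264e+00 -4.44089210e-16
  1.38083671e+00  1.48793085e+00]
mk [-6.92314436e-01  8.40637450e-02  1.67678029e+00 -4.44089210e-16
  1.38074862e+00 -2.42151811e+00]
box [ 2.67091621e-01  4.66988178e-02  1.71633321e+00 -4.44089210e-16
  1.37856062e+00 -1.30211205e+00]
st [ 5.32314649e-01  1.77581563e-01  1.57235811e+00 -4.44089210e-16
  1.39165298e+00 -1.03688902e+00]
```

```bash
cat >> h.py <<'E'
from scipy.spatial.transform import Rotation as R
def q(deg): a=np.radians(deg)/2; return [0,np.cos(a),np.sin(a),0]
def wristT():
    s=sensors.state(); o=s["orientation"]; T=np.eye(4)
    T[:3,:3]=R.from_quat(np.r_[o[1:],o[0]]).as_matrix(); T[:3,3]=s["eef_pos"]
    return T@calibration("wrist")["T_tool_cam"]
def shot(name):
    T=wristT(); im=camera("wrist"); cv2.imwrite(f"pics/{name}.png",im[:,:,::-1]); np.save(f"pics/{name}.npy",T)
def wpix(name,uv,z): return pix2w("wrist",uv,z,np.load(f"pics/{name}.npy"))[:2]
def st(msg=""):
    s=sensors.state(); print(msg,"t",round(s["time"],2),"p",s["eef_pos"].round(1),"w",round(s["grip_width"],1),"gf",round(s["grasp_force"],1),"F",s["force"].round(1))
E
python3 - <<'E'
from h import *
st()
robot.move_to([456,-251,150],q(9.3)); st()
robot.sleep(.2); shot("mk")
E
```

```text
t 0.1 p [ 153.2 -553.7  230.5] w 85.5 gf 0.0 F [-0.4 -0.7 -0.4]
 t 1.7 p [ 455.9 -252.   150.3] w 85.2 gf 0.0 F [-0.2  0.2  0.2]
```

View pics/mk.png

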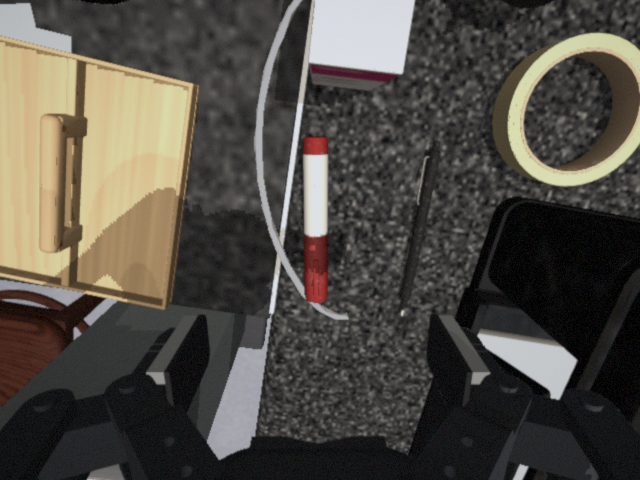

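The marker runs from (316,138) to (316,302). The pen, at about (420,220), is clear of the fingers.

Run:
```python
from h import *
a,b=wpix("mk",(316,138),10),wpix("mk",(316,302),10); d=a-b; c=(a+b)/2; y=np.degrees(np.arctan2(d[1],d[0]))
print(a,b,c,y,np.linalg.norm(d))
robot.move_to([c[0],c[1],60],q(y))
print(robot.servo_line([c[0],c[1],4],velocity=100,guard=8)); st()
robot.gripper_close(); st()
robot.servo_line([c[0],c[1],150],velocity=200); st()
# look at the box, held marker
robot.move_to([440,247,190],q(-1.5)); robot.sleep(.2); st(); shot("box")
```

```text
[ 520.38261277 -239.75654369] [ 391.20732497 -260.60825511] [ 455.79496887 -250.1823994 ] 9.169690699370209 130.84742583774377
False
 t 3.11 p [ 456.3 -250.6    4.7] w 85.8 gf 0.0 F [-0.   0.1 -0.6]
 t 3.74 p [ 456.1 -250.5    4.4] w 16.5 gf 59.5 F [0.5 0.2 3.3]
 t 4.62 p [ 455.  -249.5  148.7] w 16.4 gf 59.0 F [ 0.4  0.6 -0.1]
 t 6.64 p [440.4 246.3 189.9] w 16.6 gf 59.1 F [ 0.7  0.3 -0. ]
```

View pics/box.png

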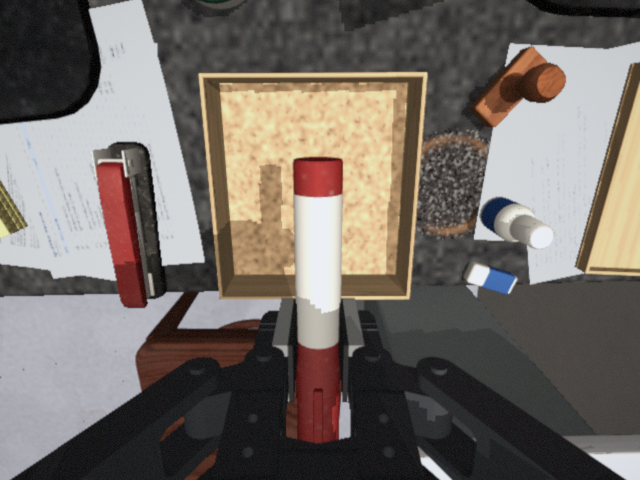

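The rim corners are at (200,74), (427,73), (411,299) and (220,299), and the held marker is straight. I'll lay it near the middle so the fingers can open, then push it left with shut fingers.

Run:
```python
from h import *
c=[wpix("box",p,51) for p in [(200,74),(427,73),(411,299),(220,299)]]
m=np.mean(c,0); an=lambda a,b: np.degrees(np.arctan2(*(a-b)[::-1]))
print(c,m,an(c[0],c[3]),an(c[1],c[2]),an(c[0],c[1])-90)
def cap(yw=-1.5):
    pass
th=np.radians(-1.5); u=np.array([np.cos(th),np.sin(th)]); v=np.array([-np.sin(th),np.cos(th)])
P=lambda x,y,z: np.r_[m+u*x+v*y,z]
np.save("boxm.npy",m)
robot.move_to(P(0,10,90),q(-1.5))
print(robot.servo_line(P(0,10,9.5),velocity=80,guard=6)); st()
robot.open_gripper(); st("open")
robot.servo_line(P(0,10,100),velocity=150); robot.gripper_close()
robot.servo_line(P(0,-20,100),velocity=150)
print(robot.servo_line(P(0,-20,14),velocity=100,guard=8)); st("down")
print(robot.servo_line(P(0,26,14),velocity=60,guard=12)); st("pushed")
robot.servo_line(P(0,20,14)); robot.servo_line(P(0,20,100))
robot.move_to(P(-20,0,190),q(-1.5));robot.sleep(.2); st();shot("box2")
```

```text
[array([550.20086798, 323.87831742]), array([546.68559897, 169.65857264]), array([376.48674995, 171.97385198]), array([380.67658642, 328.52373626])] [463.51245083 248.50861958] -1.569664827807542 -0.7793680954192624 -1.3057679978339962
False
 t 8.34 p [464.3 258.7  10. ] w 16.5 gf 59.1 F [ 0.1 -0.  -1. ]
open t 9.02 p [463.8 258.5   9.5] w 85.4 gf 0.0 F [ 0.4  0.  -0.1]
False
down t 11.89 p [463.6 228.7  14.6] w -0.2 gf 0.0 F [0.3 0.8 0.8]
False
pushed t 12.81 p [463.9 274.4  13.8] w -0.1 gf 0.0 F [-0.6 -0.7  0. ]
 t 14.45 p [442.5 248.8 188. ] w 0.0 gf 0.0 F [0.  0.3 0.5]
```

View pics/box2.png

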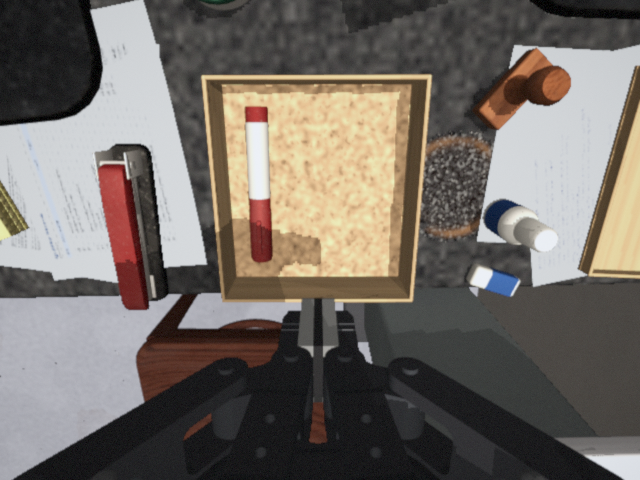

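The marker lies in the left half, straight. The stapler arm runs (113,166)–(134,308), and the base's right edge runs (150,150)–(165,297). Next is picking the stapler.

```bash
cat >> h.py <<'E'
import os
if os.path.exists("boxm.npy"):
    m=np.load("boxm.npy"); th=np.radians(-1.4); u=np.array([np.cos(th),np.sin(th)]); v=np.array([-np.sin(th),np.cos(th)])
    P=lambda x,y,z: np.r_[m+u*x+v*y,z]
E
python3 - <<'E'
from h import *
print([wpix("box2",p,41).round(1) for p in [(113,166),(133,300)]], [wpix("box2",p,9).round(1) for p in [(148,148),(165,297)]])
robot.open_gripper()
robot.move_to([427,404,110],q(-1.3)); robot.sleep(.2); shot("stp")
print(robot.servo_line([427,404,14],velocity=100,guard=8)); st()
robot.gripper_close(); st()
print(sensors.state()["wrist_torque"])
robot.servo_line([427,404,130],velocity=150);robot.sleep(.2); st(); print(sensors.state()["wrist_torque"]); shot("stp2")
h=cv2.hconcat([cv2.imread("pics/stp.png"),cv2.imread("pics/stp2.png")]);cv2.imwrite("pics/stpc.png",cv2.resize(h,(800,300)))
E
```

```text
[array([490.8, 401.6]), array([379. , 406.7])] [array([501. , 387.1]), array([365.4, 393.9])]
False
 t 17.38 p [427.6 404.4  14.7] w 85.5 gf 0.0 F [0.7 0.7 0.7]
 t 17.99 p [427.3 404.2  14.4] w 19.1 gf 59.2 F [0.7 1.2 4.3]
[0.01389258 0.05612175 0.01803296]
 t 19.12 p [426.3 403.5 128.7] w 19.3 gf 58.6 F [-0.1  0.2 -2.5]
[0.00659614 0.00308171 0.01531087]
```

View pics/stpc.png

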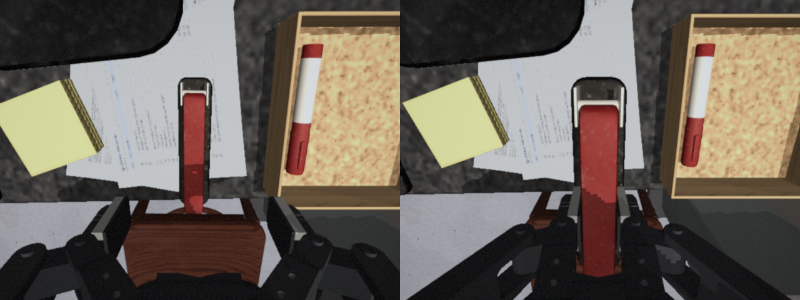

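The stapler is held straight. I'll place it near the middle and push it right.

Run:
```python
from h import *
w=wpix("box2",(270,185),12)-m; print("marker right edge y",w@v)
robot.move_to(P(-1,-15,130),q(-1.4))
print(robot.servo_line(P(-1,-15,19),velocity=80,guard=8)); st()
robot.open_gripper(); st("open")
robot.servo_line(P(-1,-15,110),velocity=150); robot.gripper_close()
robot.move_to(P(-1,18,110),q(88.6)); robot.sleep(.1); shot("b3")
cv2.imwrite("pics/b3.png",cv2.resize(cv2.imread("pics/b3.png"),(480,360)))
```

```text
marker right edge y 40.039682926087686
False
 t 21.44 p [462.7 233.7  19.6] w 19.5 gf 58.7 F [-0.3 -0.  -3.1]
open t 22.1 p [462.1 233.5  19. ] w 85.3 gf 0.0 F [0.1 0.4 0.2]
```

View pics/b3.png

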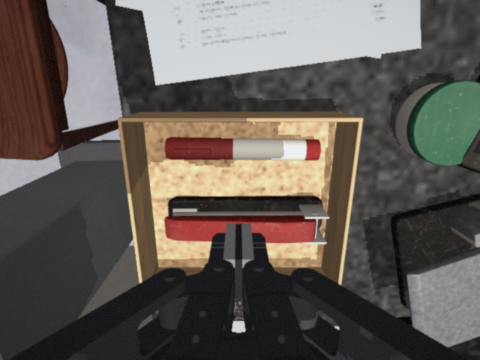

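The stapler stands on its base beside the marker, with a clear gap between them. I'll push it right.

Run:
```python
from h import *
robot.servo_line(P(-1,21,110))
print(robot.servo_line(P(-1,21,9.5),velocity=100,guard=8)); st("down")
print(robot.servo_line(P(-1,-8,9.5),velocity=40,guard=15)); st("pushed")
robot.servo_line(P(-1,0,9.5)); robot.servo_line(P(-1,0,110)); robot.open_gripper()
robot.move_to(P(-30,0,170),q(-1.4)); robot.sleep(.1); shot("b4")
robot.move_to([450,-71.5,150],q(-3.3)); robot.sleep(.2); st(); shot("tray")
h=cv2.hconcat([cv2.imread("pics/b4.png")[:,150:550],cv2.imread("pics/tray.png")]);cv2.imwrite("pics/b4t.png",cv2.resize(h,(800,369)))
```

```text
False
down t 26.53 p [463.6 269.7  10.1] w -0.4 gf 0.0 F [ 0.  -0.   0.4]
False
pushed t 27.41 p [462.5 240.4   9.6] w 0.1 gf 0.7 F [0.5 0.  2.3]
 t 32.25 p [450.2 -70.5 150. ] w 85.2 gf 0.0 F [ 0.3 -0.2  0.4]
```

View pics/b4t.png

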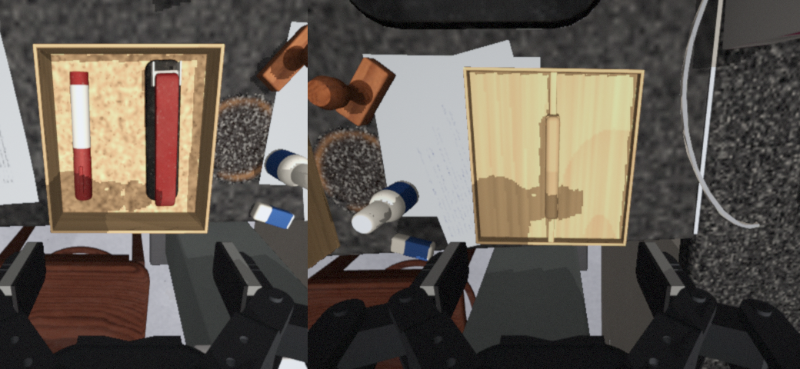

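Both items sit well in the box. The tray corners are at (203,87), (437,91), (414,317) and (220,317), and the handle ends at (320,148) and (319,285).

Run:
```python
from h import *
for p in [(363,88),(366,267)]:
    w=wpix("b4",p,45)-m; print("arm end",w@u,w@v)
c=[wpix("tray",p,23) for p in [(203,87),(437,91),(414,317),(220,317)]]
an=lambda a,b: np.degrees(np.arctan2(*(a-b)[::-1]))
print(c,np.mean(c,0),an(c[0],c[3]),an(c[1],c[2]),an(c[0],c[1])-90)
e=[wpix("tray",p,46) for p in [(320,148),(319,285)]]; print("handle",e,np.mean(e,0),an(*e))
c=[wpix("b4",p,51) for p in [(int(1.3*x)+150,1.3*y) for x,y in[(33,45),(225,43),(208,232),(52,234)]]]
print("box again",np.mean(c,0),an(c[0],c[3]),an(c[1],c[2]),an(c[0],c[1])-90)
```

```text
arm end 67.91579081429529 -29.074404466021566
arm end -57.9219337898348 -36.201868282387714
[array([ 5.52974605e+02, -1.82227033e-01]), array([ 542.02886713, -153.95997402]), array([ 374.33312647, -142.89009541]), array([382.84587233,  11.79388068])] [463.04561772 -71.30960395] -4.026658804347128 -3.776711648041563 -4.071386605286605
handle [array([511.52477137, -74.91714026]), array([417.04434546, -69.16964595])] [464.28455842 -72.04339311] -3.481163957712918
box again [463.6508599  248.91716506] -0.8727930792449303 -1.10376273401354 -0.7937802734022625
```

Run:
```python
from h import *
robot.move_to([463.5,-71.7,80],q(-3.8))
print(robot.servo_line([463.5,-71.7,20],velocity=100,guard=8)); st()
robot.gripper_close(); st()
z0=sensors.state()["eef_pos"][2]; np.save("z0.npy",z0)
robot.servo_line([463.5,-71.7,170],velocity=150); robot.sleep(.2); st(); print(sensors.state()["wrist_torque"])
p=np.r_[463.6,248.7,160]
robot.move_to(p,q(-1.2)); 
robot.servo_line([p[0],p[1],z0+44+14],velocity=120); robot.sleep(.2); st("pre"); shot("pre")
```

```text
False
 t 33.44 p [464.2 -72.   20.8] w 85.2 gf 0.0 F [1.  0.6 0. ]
 t 34.11 p [463.7 -71.8  20.3] w 10.8 gf 59.1 F [-0.5 -0.2  3.2]
 t 35.46 p [463.  -71.5 169.1] w 10.7 gf 58.4 F [-1.   0.5 -2.8]
[0.02687111 0.00920248 0.02165756]
pre t 37.71 p [464.3 248.9  79.2] w 10.8 gf 58.4 F [-0.2 -0.3 -2.6]
```

View pics/pre.png

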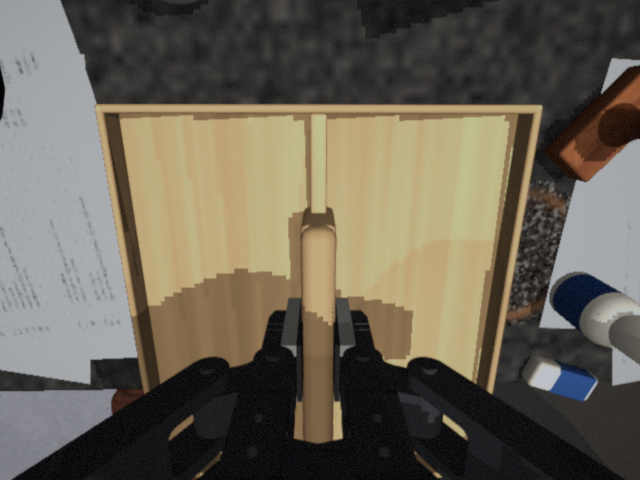

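The tray is held square with the box hidden directly beneath it. Lowering.

Run:
```python
from h import *
z0=float(np.load("z0.npy"))
g=robot.servo_line([463.6,248.7,z0+44.3],velocity=30,guard=8); st(f"low {g} target {z0+44.3:.1f}"); robot.sleep(.3); st()
print(sensors.state()["wrist_torque"])
```

```text
low True target 64.6 t 38.24 p [463.2 248.6  64.3] w 10.8 gf 59.4 F [-1.1 -0.1  4.8]
 t 38.54 p [463.2 248.6  64.3] w 11.3 gf 59.6 F [-0.2  0.1  5.8]
[-0.03113286 -0.00360866  0.02529527]
```

The tray stopped at the seated height (z0+44). I'll release it and fetch the bottle.

Run:
```python
from h import *
robot.open_gripper(); st()
robot.servo_line([463.6,248.7,170],velocity=150)
print("bottle",wpix("tray",(81,285),74),wpix("box2",(541,238),74),"stamp",wpix("box2",(551,83),72))
robot.move_to([425,85,150],q(0)); robot.sleep(.2); st(); shot("bo")
```

```text
t 39.25 p [462.1 248.3  63.4] w 85.4 gf 0.0 F [ 0.1 -0.2 -0.9]
bottle [438.19711539  79.70550587] [436.62917413  91.04250993] stamp [538.60784545 100.01245461]
 t 41.02 p [425.5  86.1 150.1] w 85.6 gf 0.0 F [ 0.5 -0.5 -0.2]
```

View pics/bo.png

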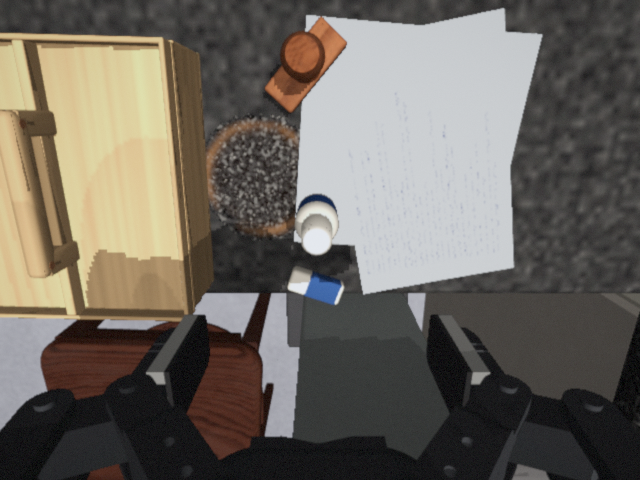

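The tray sits flush on the box. The bottle cap top is at (316,239). The stamp handle top is at (303,55), with foot corners (322,17), (347,44), (289,112) and (265,90).

Run:
```python
from h import *
an=lambda a,b: np.degrees(np.arctan2(*(a-b)[::-1]))
c=wpix("bo",(316,239),74); b=wpix("bo",(317,210),44); print("bottle",c,b)
f=[wpix("bo",p,20) for p in [(322,17),(347,44),(289,112),(265,90)]]
print("stamp",np.mean(f,0),wpix("bo",(303,55),72),an(f[0],f[3]),an(f[1],f[2]),an(f[0],f[1])-90)
x,y=c
robot.move_to([x,y,110],q(0))
print(robot.servo_line([x,y,12],velocity=100,guard=6)); st()
robot.gripper_close(); st()
z0=sensors.state()["eef_pos"][2]
robot.servo_line([x,y,200],velocity=150); st()
robot.move_to(P(0,39,170),q(88.6))
g=robot.servo_line(P(0,39,z0+55.3),velocity=60,guard=5); st(f"low {g} {z0+55}")
robot.open_gripper(); robot.servo_line(P(0,39,190),velocity=120); st()
```

```text
bottle [435.67721011  87.5588998 ] [446.4124012   87.04186016]
stamp [536.78726232  95.06040692] [536.66972354  94.50599299] -41.29413738116979 -42.62438076428341 -43.34906913877433
False
 t 42.5 p [436.3  87.5  12.6] w 85.3 gf 0.0 F [-0.7  0.1  0. ]
 t 43.08 p [436.   87.6  12.5] w 27.1 gf 58.5 F [-2.7  0.8  6.4]
 t 44.48 p [435.   87.6 199. ] w 27.2 gf 58.8 F [ 0.   0.4 -1.3]
low False 67.54846580548417 t 47.38 p [464.7 287.6  68.2] w 27.1 gf 58.8 F [-0.3  0.   0.2]
 t 49.15 p [463.9 287.3 189.1] w 85.4 gf 0.0 F [ 0.1  0.1 -0.4]
```

Run:
```python
from h import *
x,y=536.7,94.8
robot.move_to([x,y,130],q(47.7))
print(robot.servo_line([x,y,27],velocity=100,guard=6)); st()
robot.gripper_close(); st()
z0=sensors.state()["eef_pos"][2]
robot.servo_line([x,y,200],velocity=150); st()
robot.move_to(P(0,-39,190),q(88.6))
g=robot.servo_line(P(0,-39,z0+55.3),velocity=60,guard=5); st(f"low {g} {z0+55}")
robot.open_gripper(); robot.servo_line(P(0,-39,200),velocity=120)
robot.move_to(P(-110,0,260),q(-1.4)); robot.sleep(.3); st(); shot("fin")
cv2.imwrite("pics/fs.png",camera("scene")[:,:,::-1])
h=cv2.hconcat([cv2.imread("pics/fin.png"),cv2.resize(cv2.imread("pics/fs.png")[180:390,160:440],(640,480))]);cv2.imwrite("pics/fc.png",cv2.resize(h,(800,300)))
```

```text
False
 t 51.2 p [537.4  94.8  27.7] w 85.4 gf 0.0 F [-0.4  0.4  0.6]
 t 51.82 p [536.9  94.8  27.3] w 21.4 gf 58.4 F [-0.8  0.5  3.5]
 t 53.12 p [536.   94.8 198.8] w 21.2 gf 58.5 F [-0.2  1.6 -1.5]
low False 82.33398001609757 t 55.67 p [462.8 209.6  83. ] w 21.0 gf 58.5 F [ 0.1  0.2 -0.8]
 t 59.25 p [353.6 251.1 259.9] w 85.2 gf 0.0 F [-0.2 -0.6  0.2]
```

View pics/fc.png

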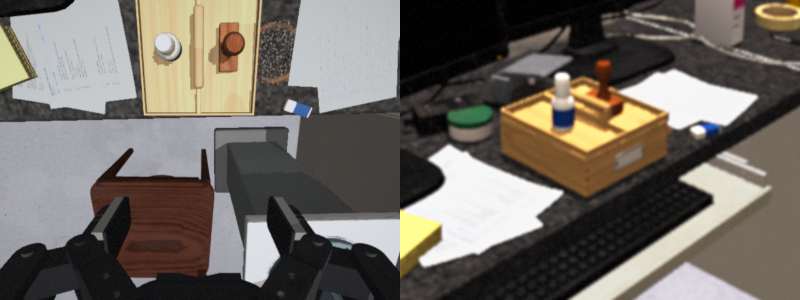

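The tray sits flush all round. The bottle stands left of the handle at (168,46) and the stamp stands right of it at (231,46), both upright. I'm handing in.

```bash
python3 -c "
from plant import robot; print(robot.hand_in())"
```

```text
the job is handed in; nothing more can be done
None
```

The organiser is back together and handed in at about 59 s of the 112 s: marker left and stapler right in the box, tray fully home, bottle standing left of the handle and stamp right. The hand-in call returned no verdict.

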